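Free a locked setting master from its transit block

TASK

The steel setting master with the blue handle is locked in its grey transit block by two hidden lugs. Take it by the handle, turn it clockwise (seen from above) while feeling for the place where it comes free, without forcing it, lift it straight out, and stand it gently upright on the surface plate, wholly on the plate. Leave the other things on the bench as they are.

Things in the scene. Friction and masses are not known exactly. Their poses are not given: they have to be found in the camera images.
- master_handle (a point): Middle of the blue upright paddle handle of the steel setting master, the only part standing out of the block: 36 mm long (point x), 11 mm thick (y), 35 mm high; z points up. The point is 18 mm below the handle's top, 17 mm above the flange's upper face and 55 mm above the master's foot.
- master: Setting master, loose, 0.28 to 0.46 kg, origin at the centre of its flat foot, on which it can stand; x along the handle, z up. Flange 68 mm diameter, 8 mm thick; below it a stem, 32 mm diameter, 30 mm long down to the foot, where two lugs 9 mm wide reach 26 mm from the axis along x. It turns easily when not pulled up.
- block: Grey transit block, fixed, 104 x 104 x 47 mm, origin under its centre, z up. Its round pocket, on the block's axis, holds the flange with 1.5 mm clearance all round, the flange's upper face 2 mm below the block's top. The foot is clear of the block's top after a rise of 40 mm. Pushing the master against the block with over 45 N damages it.
- keeper_middle (a point): On the block's axis: middle of the hidden keeper, fixed in the block. It stops the lugs hard after a rise of 3 mm. Its one straight slot lets them pass; the slot's direction differs every time, unseen, and is not given by this point. Turning the master clockwise from above by 0.45 to 1.35 rad from its start meets it; within 0.13 rad either side of the slot it lifts freely.
- plate_top (a point): Centre of the upper face of the dark, bright-topped surface plate (150 x 150 mm, top 30 mm above the bench), fixed; z up, x and y along its edges.
- plate: The same surface plate, fixed; origin under its centre on the bench, 30 mm below the upper face.
- screwdriver: Blue-handled screwdriver, 169 mm long, lying on the bench; origin under its centre. Bystander.
- weight: Steel knobbed weight, 38 mm diameter, 60 mm high, standing on the bench; origin under its centre. Bystander.
- tape: Roll of black tape, 66 mm diameter, 19 mm high, lying flat; origin under its centre. Bystander.
Things that resemble listed ones, but are neither listed nor needed, are in the scene too. Leave any purple or turquoise look-alike of the master alone.

How it is judged:
By the outcome, as a careful person would: the job done as asked, in the order asked, and still so for the second after the job is handed in, with the robot touching nothing.
It also fails if it takes over 48 s, if anything falls off the work surface, if the arm or the gripper's body presses on something with over 40 N, if the wrist force passes 120 N, or if a joint passes its speed limit or range.

ROBOT

A 7-joint arm with a two-finger parallel gripper is mounted at the origin on a cart in front of the work surface, level with it; the furniture and walls round the work are solid. World frame = base frame: x ahead of the robot, y to its left, z up, the work surface at z = 0. Lengths are in m, angles in rad, forces in N, time in s.
With the tool pointing down it reaches from about 0.35 to 0.9 m from the base axis. Payload 7.2 kg.
Tool frame: the origin (TCP) lies at the very end of the fingers, on their centre line; the grasp point (between the pads) lies 19 mm behind it (bot.grasp_offset is the distance from the TCP to the grasp point, in m); z points along the fingers, y is the line along which they close (so a half turn about z gives the same grasp; the last joint's range is limited). The gripper opens to 85 mm and grips with 20 to 120 N. Pads are 22 mm wide; open, the fingers measure 114 mm over their backs; the gripper's body (76 mm by 85 mm) begins 54 mm behind the grasp point. The pads swing forward as they close: fully open they stand 13 mm farther back than shut.
Start: joints at [-1.266, 0.411, -0.013, 1.596, 0.006, 1.134, -0.082], TCP at [0.228, 0.582, 0.231] pointing down, gripper open.
Joint ranges: [-2.95, 2.95], [-0.29, 1.99], [-1.47, 1.44], [0.14, 2.54], [-1.03, 4.17], [0.13, 1.85], [-2.86, 2.86]. Speed limits (rad/s): [2.39, 2.39, 3.01, 3.01, 3.14, 3.14, 3.14].

INTERFACE

Orientations are given as a unit quaternion [w, x, y, z].
In Python, from workcell import bot gives the robot as it stands. The module is installed in compiled form; this text tells all that it offers.
- The arm moves only by the shell command python3 -m inch 'ROWS' [FORCE]. ROWS is JSON, a list of rows, each a list of 3 entries, a list of its own where there are three numbers: the finger opening in mm, from 0 to 85.4, then the shift along the tool's x, y, z in mm, then the turn about the tool's z in rad. A call has exactly 10 rows; each row shifts and turns the commanded pose from where the row before left it, along the tool's axes as they then stand; what a row does not reach is not made up. A row lasts 1/10 s, in which the tool goes at most 50 mm and 8.59 degrees, less where a joint would pass 70% of its speed; a pose out of reach is approached as far as the arm can. A call is refused whole if a number of a shift passes 50 or a number of a turn 0.15, either way. A call with a gripper value outside its range is refused whole. The fingers move at their own pace and stop on an object; FORCE is the grip in N (left out, the last holds). Time passes only in rows, so rows that do not move let the fingers close, or fill a call up. It gives the time, the measured TCP pose, the force, the opening and the grip force at its end, in the units of the state.
- bot.sense(): the state, without advancing time (a new reading comes with each control period).
- bot.get_image(name): name is "scene" or "top" or "wrist"; returns (picture, depth): 384x512x3 uint8, blue, green, red; 384x512 float32, m along the optical axis (not along the pixel's ray), 0 where there is no reading.
- bot.camera_info(name): a dict with "camera_matrix" (3x3 intrinsics, pixels), "R" (3x3) and "t" (3): a world point X has camera coordinates R X + t. Camera axes: x right, y down, z forward; pixel columns grow to the right and rows downward; lengths in m; the calibration is good to about 2 mm. A picture is of the moment at which its call begins: read the wrist's pose just before it. camera_info takes no time and is no camera call; for the wrist camera it gives the pose at the moment of the call.
- bot.job_done(): hands the job in; it is judged then, once.
The state is a dict: "time_s": time; "joint_pos": joint angles; "joint_velocities": joint speeds; "effort": joint torques, N m; "position": TCP position; "orientation": TCP orientation; "contact_force": force on the tool from outside, world axes, zero at the start; "wrist_torque": the same for the moment, N m; "grip_width": opening from 0.0 (shut) to 1.0 (fully open); "grasp_force": force on a finger pad.
Only numpy, scipy, OpenCV 4.12 (cv2) and the standard library are available. Lean on these libraries where they do the work, as an engineer would, in place of code of your own. Each camera call takes 0.05 s, during which the arm holds its last target. There are 200 camera calls.

## Working session

There is one attempt and no reset: what is moved stays moved. The work goes in short steps, Python scripts to look and compute and a shell command to move; the robot and the scene stay as the last step left them, time stands still between calls to the robot, and variables do not carry over. Pictures are saved under pics/ and viewed, at most 10 in all, crops included, and the job is handed in when it is done.

```bash
mkdir -p pics
python3 - <<'E'
from workcell import bot
import cv2,numpy as np
s=bot.sense();print(s)
a,da=bot.get_image("scene");b,db=bot.get_image("top")
cv2.imwrite("pics/a.png",a);cv2.imwrite("pics/b.png",b)
np.savez("v.npz",a=a,da=da,b=b,db=db)
for n in("scene","top"):print(bot.camera_info(n))
E
```

```text
{'time_s': 0.0, 'joint_pos': array([-1.26620732,  0.41190287, -0.01273056,  1.597049  ,  0.00558019,
        1.13427673, -0.08222706]), 'joint_velocities': array([-2.10681616e-04, -1.04053624e-03, -6.67996073e-05, -1.31871250e-03,
       -1.32623967e-03,  1.99836778e-03,  5.75967009e-04]), 'effort': array([-8.25265761e-04, -6.00611830e+01,  6.81553781e-01, -2.99413723e+01,
        1.38213541e-02,  1.03425936e-02,  2.92239986e-05]), 'position': array([0.22747719, 0.58160523, 0.23044907]), 'orientation': array([-1.04807981e-04,  1.85313953e-01,  9.82679041e-01, -7.93468755e-04]), 'contact_force': array([-1.4148816 , -0.80865233,  0.01032463]), 'wrist_torque': array([ 0.00362657, -0.05385027,  0.03205079]), 'grasp_force': 0.0, 'grip_width': 0.997420240455788}
{'camera_matrix': array([[387.81312565,   0.        , 258.13975115],
       [  0.        , 387.81312565, 192.82281359],
       [  0.        ,   0.        ,   1.        ]]), 'R': array([[ 0.94703928,  0.32111168, -0.00197359],
       [ 0.17856753, -0.53172889, -0.82787561],
       [-0.26688994,  0.7836783 , -0.56090826]]), 't': array([-0.49039062, -0.01369514,  1.13221837])}
{'camera_matrix': array([[400.85127234,   0.        , 252.26532257],
       [  0.        , 400.85127234, 191.17442093],
       [  0.        ,   0.        ,   1.        ]]), 'R': array([[-0.00593492, -0.99979442, -0.01938778],
       [-0.9864821 ,  0.00902878, -0.16362012],
       [ 0.16376153,  0.01815463, -0.98633289]]), 't': array([0.06594555, 0.51636259, 1.05296234])}
```

View pics/b.png

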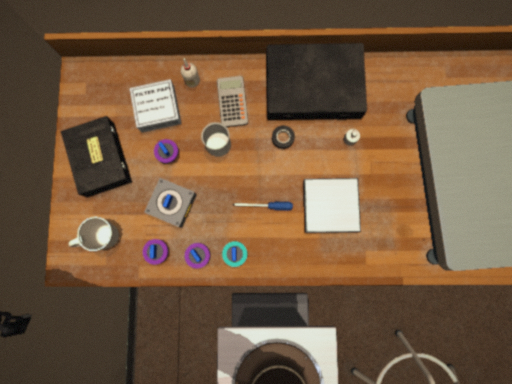

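View pics/a.png

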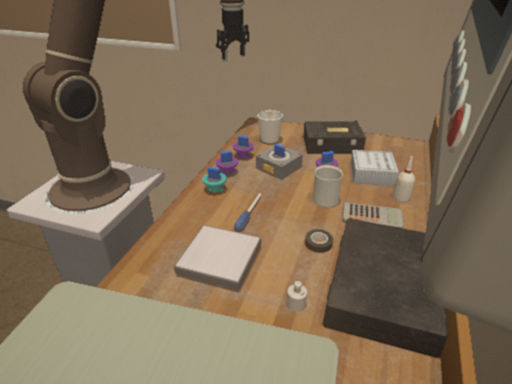

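The top view shows five blue-handled candidates: (170,203) in a grey square block with a steel flange; (166,152), (155,251) and (197,256) on purple rings; and (234,253) on turquoise. Only (170,203) fits the description. The plate is at (332,205), the screwdriver at (265,205), the weight at (352,136) and the tape at (283,137).

```bash
cat > h.py <<'E'
import numpy as np,cv2
from workcell import bot
def ray(ci,u,v,z):
    K,R,t=ci["camera_matrix"],ci["R"],ci["t"]
    d=R.T@np.linalg.solve(K,[u,v,1.]);c=-R.T@t
    return c+d*(z-c[2])/d[2]
def blue(im):
    h=cv2.cvtColor(im,cv2.COLOR_BGR2HSV);return cv2.inRange(h,(100,110,30),(125,255,255))
def blobs(m,amin=20):
    n,l,s,c=cv2.connectedComponentsWithStats(m)
    return [(i,c[i],s[i],l==i) for i in range(1,n) if s[i,4]>amin]
E
python3 - <<'E'
from h import *
d=np.load("v.npz");b=d["b"];db=d["db"];ci=bot.camera_info("top")
for i,c,s,m in blobs(blue(b)):
    r=cv2.minAreaRect(np.argwhere(m)[:,::-1].astype(np.float32))
    print(c.round(1),s,r,"z.07:",ray(ci,*c,.07).round(3))
g=cv2.cvtColor(b,cv2.COLOR_BGR2HSV)
m=cv2.inRange(g,(0,0,150),(180,60,255))
m[:170]=0;m[240:]=0;m[:,:290]=0;m[:,375:]=0
for i,c,s,mm in blobs(m,500):
    r=cv2.minAreaRect(np.argwhere(mm)[:,::-1].astype(np.float32))
    P=[ray(ci,*p,.03) for p in cv2.boxPoints(r)];print("plate",r,np.round(P,3),np.mean(P,0))
u,v=171,205
for (u,v) in((170,202),(152,203),(188,205),(332,205)):
    z=float(db[v,u]);K=ci["camera_matrix"];X=ci["R"].T@(np.linalg.solve(K,[u,v,1])*z-ci["t"]);print(u,v,X)
cv2.imwrite("pics/c.png",cv2.resize(b[170:240,130:215],None,fx=7,fy=7,interpolation=cv2.INTER_CUBIC))
E
```

```text
[163.4 148.3] [159 142  10  13  60] ((163.4230499267578, 148.3845977783203), (14.422204971313477, 4.160251617431641), 56.3099365234375) z.07: [0.633 0.303 0.07 ]
[167.1 200.7] [163 195   9  13  75] ((167.09483337402344, 200.612060546875), (5.908790111541748, 12.605419158935547), 23.198591232299805) z.07: [0.489 0.289 0.07 ]
[280.2 205.3] [269 202  23   7 133] ((280.0, 205.0), (6.0, 22.0), 90.0) z.07: [ 0.474 -0.012  0.07 ]
[152.4 251.1] [150 245   6  14  77] ((152.5, 251.5), (13.0, 5.0), 90.0) z.07: [0.356 0.324 0.07 ]
[233.5 253.5] [232 247   4  14  56] ((233.5, 253.5), (13.0, 3.0), 90.0) z.07: [0.348 0.111 0.07 ]
[195.2 255.1] [190 249  11  13  70] ((195.1199951171875, 255.16000366210938), (13.600000381469727, 5.199999809265137), 53.13010025024414) z.07: [0.345 0.211 0.07 ]
plate ((332.0951232910156, 204.54388427734375), (52.69302749633789, 53.19278335571289), 88.21009063720703) [[ 0.552 -0.083  0.03 ]
 [ 0.555 -0.23   0.03 ]
 [ 0.41  -0.228  0.03 ]
 [ 0.406 -0.084  0.03 ]] [ 0.48065738 -0.15634293  0.03      ]
170 202 [0.48708973 0.28418146 0.05615863]
152 203 [0.48590803 0.33515916 0.04801056]
188 205 [0.47952555 0.23663542 0.04847077]
332 205 [ 0.47882398 -0.15639511  0.02835958]
```

View pics/c.png

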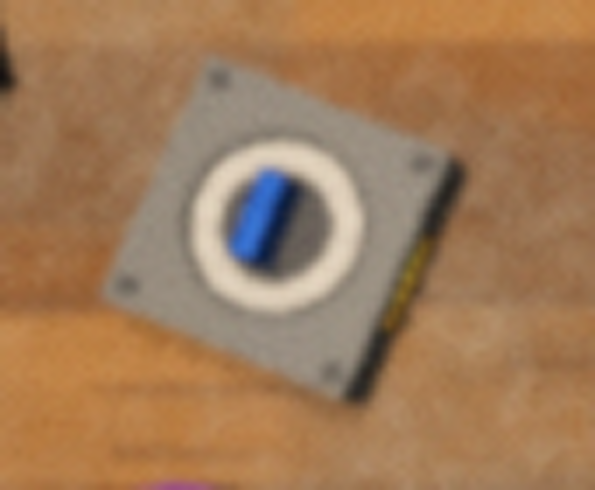

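The crop confirms it: blue paddle handle in a cream/steel flange, seated in the grey block, centred near (169.6,202). I'll move above it and look with the wrist camera.

```bash
python3 -m inch '[[85,[-35,-18,3],0],[85,[-35,-18,3],0],[85,[-35,-18,3],0],[85,[-35,-18,3],0],[85,[-35,-18,3],0],[85,[-35,-18,3],0],[85,[-35,-18,3],0],[85,[-35,-18,3],0],[85,[-35,-18,3],0],[85,[-34,-18,3],0.04]]' 60
python3 - <<'E'
from h import *
s=bot.sense();ci=bot.camera_info("wrist");print(s["position"],s["orientation"],s["joint_pos"])
w,dw=bot.get_image("wrist");cv2.imwrite("pics/w.png",w);np.savez("w.npz",w=w,dw=dw,**ci)
for i,c,st,m in blobs(blue(w),100):
    r=cv2.minAreaRect(np.argwhere(m)[:,::-1].astype(np.float32))
    P=[ray(ci,*p,.08) for p in cv2.boxPoints(r)];print(c.round(1),st,r,np.round(P,3),ray(ci,*c,.08).round(4))
E
```

```text
time_s: 1.1
position: [0.4879, 0.2858, 0.2009]
orientation: [-0.0, 0.205, 0.979, -0.0]
contact_force: [0.5, 0.7, 0.2]
grip_width: 0.995
grasp_force: 0.0
[0.48789139 0.28580758 0.20094648] [-1.46703513e-04  2.05099557e-01  9.78741093e-01 -1.48611640e-04] [-0.72253168  0.33761787  0.13639957  1.78774955 -0.05288157  1.02017306
  0.59162665]
[235.7  15.1] [223   0  24  33 455] ((235.84483337402344, 14.862075805664062), (37.139068603515625, 13.55575942993164), 68.19859313964844) [[0.354 0.319 0.08 ]
 [0.355 0.329 0.08 ]
 [0.38  0.329 0.08 ]
 [0.379 0.319 0.08 ]] [0.3671 0.3242 0.08  ]
[105.1  54.7] [ 78  38  56  33 924] ((105.22880554199219, 54.811058044433594), (59.52416229248047, 18.100618362426758), 30.465543746948242) [[0.338 0.201 0.08 ]
 [0.331 0.214 0.08 ]
 [0.365 0.238 0.08 ]
 [0.373 0.226 0.08 ]] [0.3512 0.2195 0.08  ]
[ 15.9 108.9] [   0   88   40   41 1154] ((13.730769157409668, 108.84615325927734), (48.2589225769043, 31.895263671875), 56.3099365234375) [[0.34  0.114 0.08 ]
 [0.338 0.142 0.08 ]
 [0.373 0.143 0.08 ]
 [0.376 0.113 0.08 ]] [0.3571 0.1299 0.08  ]
[256.2 171.4] [250 150  13  44 503] ((256.0, 171.5), (43.0, 12.0), 90.0) [[0.466 0.292 0.08 ]
 [0.47  0.302 0.08 ]
 [0.506 0.286 0.08 ]
 [0.502 0.276 0.08 ]] [0.4855 0.2894 0.08  ]
[ 22.4 249.8] [  0 236  51  29 872] ((23.212324142456055, 249.23289489746094), (19.077707290649414, 53.83892822265625), 69.44395446777344) [[0.456 0.028 0.08 ]
 [0.459 0.085 0.08 ]
 [0.478 0.079 0.08 ]
 [0.475 0.022 0.08 ]] [0.4672 0.0528 0.08  ]
[322.9 282.7] [307 265  34  36 627] ((323.16925048828125, 282.953857421875), (43.164085388183594, 19.349416732788086), 29.74488067626953) [[0.607 0.284 0.08 ]
 [0.592 0.299 0.08 ]
 [0.631 0.325 0.08 ]
 [0.646 0.309 0.08 ]] [0.6182 0.304  0.08  ]
```

View pics/w.png

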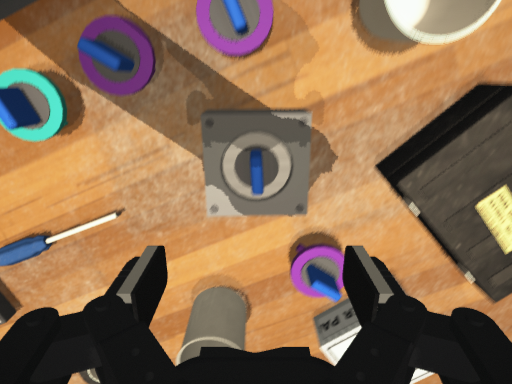

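The wrist view shows the handle at (256,171), vertical in the image and so aligned with the tool. The ring centre is near (257,165). I'll cross-check the axis with the ring and the block corners.

Run:
```python
from h import *
ci=dict(np.load("w.npz"))
for n,p,z in(("ring",(257,165),.045),("blk",((211+304+300.5+213)/4,(117+119+209+209)/4),.047),("htop",(256,171),.08)):print(n,ray(ci,*p,z).round(4))
P=[ray(ci,*p,.047) for p in((203,110),(312,109),(309,214),(207,215))];print(np.round(P,4),np.mean(P,0), [np.linalg.norm(P[i]-P[i-1]) for i in range(4)])
t=bot.camera_info("top")
print("topring",ray(t,169.6,202.1,.045))
P=[ray(t,130+u/7,170+v/7,.047) for u,v in((212,58),(447,152),(345,395),(105,295))];print(np.round(P,4),np.mean(P,0))
w=ci["w"][100:230,190:330];cv2.imwrite("pics/w2.png",cv2.resize(w,None,fx=4,fy=4,interpolation=cv2.INTER_CUBIC))
```

```text
ring [0.4893 0.2888 0.045 ]
blk [0.4875 0.2897 0.047 ]
htop [0.485  0.2894 0.08  ]
[[0.4203 0.2642 0.047 ]
 [0.46   0.357  0.047 ]
 [0.5586 0.3173 0.047 ]
 [0.5172 0.2201 0.047 ]] [0.48904427 0.28964865 0.047     ] [np.float64(0.10641872681842912), np.float64(0.10095734976374172), np.float64(0.10625319584321954), np.float64(0.10571624728631672)]
topring [0.48838809 0.28779816 0.045     ]
[[0.5545 0.3149 0.047 ]
 [0.5162 0.2216 0.047 ]
 [0.4217 0.2593 0.047 ]
 [0.4612 0.3537 0.047 ]] [0.48837787 0.28736523 0.047     ]
```

View pics/w2.png

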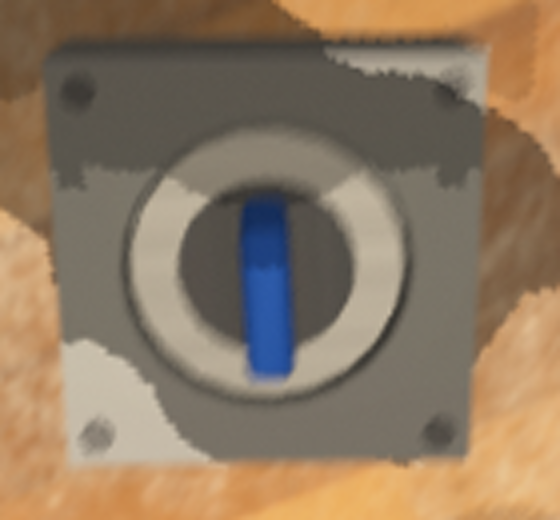

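Axis ≈ (0.4885, 0.2885), and the views agree within 1.5 mm. I'll descend to TCP z≈0.053, above the flange at 0.045, then close with a moderate grip.

```bash
python3 -m inch '[[60,[0.5,2.7,20],0],[60,[0,0,25],0],[60,[0,0,25],0],[60,[0,0,22],0],[60,[0,0,18],0],[50,[0,0,14],0],[40,[0,0,10],0],[30,[0,0,8],0],[30,[0,0,4],0],[30,[0,0,2],0]]' 60
python3 -m inch '[[20,[0,0,0],0],[14,[0,0,0],0],[10,[0,0,0],0],[6,[0,0,0],0],[4,[0,0,0],0],[4,[0,0,0],0],[4,[0,0,0],0],[4,[0,0,0],0],[4,[0,0,0],0],[4,[0,0,0],0]]' 60
```

```text
time_s: 2.15
position: [0.4879, 0.2901, 0.0533]
orientation: [0.0, 0.205, 0.979, 0.0]
contact_force: [-0.4, -0.3, 0.5]
grip_width: 0.352
grasp_force: 0.0
time_s: 3.15
position: [0.4879, 0.29, 0.0539]
orientation: [0.0, 0.205, 0.979, 0.0]
contact_force: [-1.9, -2.2, 7.0]
grip_width: 0.112
grasp_force: 59.4
```

```bash
python3 -m inch '[[4,[0,0,-0.5],0.05],[4,[0,0,0],0.1],[4,[0,0,0],0.1],[4,[0,0,0],0.1],[4,[0,0,0],0.1],[4,[0,0,0],0.05],[4,[0,0,0],0],[4,[0,0,0],0],[4,[0,0,0],0],[4,[0,0,0],0]]'
python3 -m inch '[[4,[0,0,-0.4],0],[4,[0,0,-0.4],0],[4,[0,0,-0.4],0],[4,[0,0,-0.4],0],[4,[0,0,-0.4],0],[4,[0,0,-0.4],0],[4,[0,0,-0.4],0],[4,[0,0,0],0],[4,[0,0,0],0],[4,[0,0,0],0]]'
```

```text
time_s: 4.15
position: [0.4877, 0.2903, 0.0539]
orientation: [-0.0, 0.44, 0.898, 0.0]
contact_force: [-1.0, 1.0, 1.2]
grip_width: 0.114
grasp_force: 59.0
time_s: 5.15
position: [0.4878, 0.29, 0.0566]
orientation: [0.0, 0.441, 0.898, 0.0]
contact_force: [-0.0, -0.2, -4.5]
grip_width: 0.113
grasp_force: 58.4
```

```bash
python3 -m inch '[[4,[0,0,-0.2],0],[4,[0,0,-0.2],0],[4,[0,0,-0.2],0],[4,[0,0,-0.2],0],[4,[0,0,-0.2],0],[4,[0,0,0],0],[4,[0,0,0],0],[4,[0,0,0],0],[4,[0,0,0],0],[4,[0,0,0],0]]'
```

```text
time_s: 6.15
position: [0.4876, 0.2899, 0.0575]
orientation: [-0.0, 0.441, 0.898, -0.0]
contact_force: [0.5, 0.2, -7.2]
grip_width: 0.118
grasp_force: 58.4
```

```bash
python3 -m inch '[[4,[0,0,-0.2],0],[4,[0,0,-0.2],0],[4,[0,0,-0.2],0],[4,[0,0,-0.2],0],[4,[0,0,-0.2],0],[4,[0,0,0],0],[4,[0,0,0],0],[4,[0,0,0],0],[4,[0,0,0],0],[4,[0,0,0],0]]'
```

```text
time_s: 7.15
position: [0.4875, 0.2897, 0.0586]
orientation: [-0.0, 0.441, 0.898, -0.0]
contact_force: [-3.0, -3.4, -3.6]
grip_width: 0.111
grasp_force: 59.5
```

```bash
python3 -m inch '[[4,[0,0,-0.3],0],[4,[0,0,-0.3],0],[4,[0,0,-0.3],0],[4,[0,0,-0.3],0],[4,[0,0,-0.3],0],[4,[0,0,0],0],[4,[0,0,0],0],[4,[0,0,0],0],[4,[0,0,0],0],[4,[0,0,0],0]]'
python3 - <<'E'
from h import *
ci=bot.camera_info("wrist");w,d=bot.get_image("wrist");cv2.imwrite("pics/w3.png",w)
print(bot.sense()["contact_force"],bot.sense()["wrist_torque"])
E
```

```text
time_s: 8.15
position: [0.4874, 0.2899, 0.0599]
orientation: [-0.0, 0.441, 0.898, -0.0]
contact_force: [-4.2, -3.6, -7.8]
grip_width: 0.118
grasp_force: 59.0
[-5.06362304 -3.29789481 -7.62138436] [-0.75150889  1.10511282 -0.20707755]
```

View pics/w3.png

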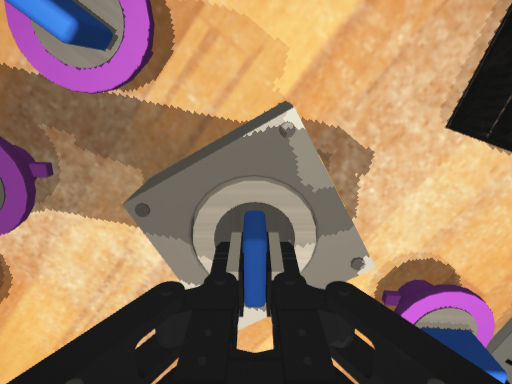

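The view shows the handle held between the pads at (256,260) and the flange ring at (255,230) in the block. Next I'll use depth to check whether the flange has risen with the tool.

```bash
cat >> h.py <<'E'
def hts(name,pts,k=3):
    ci=bot.camera_info(name);w,d=bot.get_image(name);K,R,t=ci["camera_matrix"],ci["R"],ci["t"];o=[]
    for u,v in pts:
        z=float(np.median(d[v-k:v+k+1,u-k:u+k+1]));o.append((R.T@(np.linalg.solve(K,[u,v,1])*z-t)).round(4))
    return o
E
python3 - <<'E'
from h import *
for p in hts("wrist",[(205,215),(208,235),(255,190),(303,215),(307,235),(165,200),(165,220),(240,160),(330,230),(345,245),(275,130)],2):print(p)
E
```

```text
[0.4596 0.2853 0.0507]
[0.4677 0.2765 0.0506]
[0.4719 0.3127 0.0509]
[0.5008 0.317  0.0504]
[0.5103 0.3093 0.0504]
[0.4383 0.2774 0.0464]
[0.4446 0.2674 0.0463]
[0.4568 0.3196 0.0463]
[0.5201 0.3183 0.0467]
[0.5332 0.3164 0.0466]
[0.4614 0.3426 0.0463]
```

The flange is level and 4 mm above the block, a true 6 mm rise, so the lugs are in the slot. I'll ease the small side load and keep lifting slowly.

```bash
python3 -m inch '[[4,[0,-0.4,0],0.02],[4,[0,0,0],0.01],[4,[0,0,-0.5],0],[4,[0,0,-0.5],0],[4,[0,0,-0.5],0],[4,[0,0,-0.5],0],[4,[0,0,-0.5],0],[4,[0,0,-0.5],0],[4,[0,0,0],0],[4,[0,0,0],0]]'
python3 -c "
from workcell import bot
s=bot.sense();print(s['contact_force'],s['wrist_torque'])"
```

```text
time_s: 9.25
position: [0.4876, 0.2898, 0.0633]
orientation: [0.0, 0.454, 0.891, 0.0]
contact_force: [-3.5, -1.7, -5.0]
grip_width: 0.115
grasp_force: 59.5
[-3.49298361 -1.71235095 -5.03455091] [-0.45898611  0.75204772 -0.10831871]
```

```bash
python3 -m inch '[[4,[0,-0.3,0],0.02],[4,[0,0,-1],0],[4,[0,0,-1],0],[4,[0,0,-1],0],[4,[0,0,-1],0],[4,[0,0,-1],0],[4,[0,0,-1],0],[4,[0,0,-1],0],[4,[0,0,-1],0],[4,[0,0,0],0]]'
python3 -c "
from workcell import bot
s=bot.sense();print(s['contact_force'],s['wrist_torque'])"
```

```text
time_s: 10.25
position: [0.4873, 0.2897, 0.0713]
orientation: [0.0, 0.463, 0.886, 0.0]
contact_force: [-0.2, -0.1, -4.4]
grip_width: 0.115
grasp_force: 59.5
[-0.15557453 -0.05045423 -4.39391273] [ 0.03671358  0.0187592  -0.01190332]
```

```bash
python3 -m inch '[[4,[0,0,-3],0],[4,[0,0,-4],0],[4,[0,0,-6],0],[4,[0,0,-8],0],[4,[0,0,-10],0],[4,[0,0,-12],0],[4,[0,0,-12],0],[4,[0,0,-12],0],[4,[0,0,-10],0],[4,[0,0,-5],0]]'
python3 - <<'E'
from h import *
s=bot.sense();p=s["position"];q=s["orientation"];a,b=q[1],q[2]
x=np.array([a*a-b*b,2*a*b]);y=np.array([2*a*b,b*b-a*a])
d=np.array([.4805,-.1563])-p[:2];print(p,s["joint_pos"],d@x*1e3,d@y*1e3)
E
```

```text
time_s: 11.25
position: [0.4876, 0.2899, 0.1545]
orientation: [0.0, 0.463, 0.886, 0.001]
contact_force: [-0.5, 0.1, -5.0]
grip_width: 0.119
grasp_force: 59.6
[0.48761994 0.28985496 0.15453978] [-0.84955011  0.39758206  0.29602716  1.84165806 -0.14256305  0.92125457
  0.11900078] -362.12812070207184 -260.7065335977534
```

```bash
python3 -m inch '[[4,[-6,-4,0],0],[4,[-13,-9,0],0],[4,[-20,-15,0],0],[4,[-22,-16,0],0],[4,[-22,-16,0],0],[4,[-22,-16,0],0],[4,[-22,-16,0],0],[4,[-22,-16,0],0],[4,[-22,-16,0],0],[4,[-22,-16,0],0]]'
python3 -m inch '[[4,[-22,-16,0],0],[4,[-22,-16,0],0],[4,[-22,-16,0],0],[4,[-22,-16,0],0],[4,[-22,-16,0],0],[4,[-20,-14,0],0],[4,[-16,-11,0],0],[4,[-12,-8,0],0],[4,[-7,-5,0],0],[4,[-4,-3,0],0]]'
python3 - <<'E'
from h import *
s=bot.sense();p=s["position"];q=s["orientation"];a,b=q[1],q[2]
x=np.array([a*a-b*b,2*a*b]);y=np.array([2*a*b,b*b-a*a])
d=np.array([.4805,-.1563])-p[:2];print(p,s["joint_pos"],d@x*1e3,d@y*1e3,s["wrist_torque"])
w,_=bot.get_image("top");cv2.imwrite("pics/t2.png",w)
E
```

```text
time_s: 12.25
position: [0.4814, 0.0485, 0.1525]
orientation: [-0.0, 0.464, 0.886, -0.001]
contact_force: [0.0, 0.2, -4.5]
grip_width: 0.113
grasp_force: 59.5
time_s: 13.25
position: [0.4787, -0.1579, 0.1527]
orientation: [-0.0, 0.464, 0.886, -0.0]
contact_force: [-0.0, 0.3, -4.3]
grip_width: 0.119
grasp_force: 59.5
[ 0.47871619 -0.15789789  0.15271196] [-0.16129395  0.31227098  0.46999025  1.99804474 -0.18227061  0.87246386
  1.01330056] 0.2967627956425816 2.376375159109709 [ 0.03256252 -0.01769729 -0.00636117]
```

View pics/t2.png

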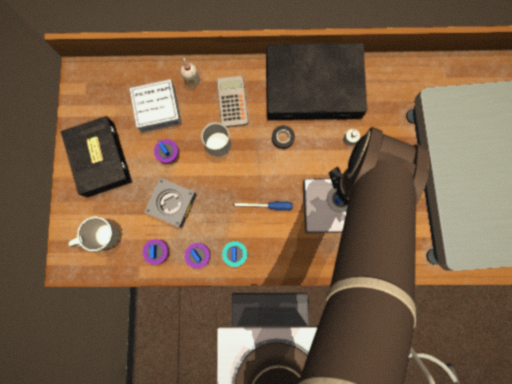

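The top view shows the emptied block at (170,203) with everything else unmoved, and the master over the plate at (335,203). I'll lower it: contact is expected at TCP z≈0.077.

```bash
python3 -m inch '[[4,[0,1,5],0],[4,[0,1,9],0],[4,[0,0,11],0],[4,[0,0,11],0],[4,[0,0,11],0],[4,[0,0,9],0],[4,[0,0,7],0],[4,[0,0,5],0],[4,[0,0,2.5],0],[4,[0,0,0.5],0]]'
python3 -m inch '[[4,[0,0,0.5],0],[4,[0,0,0.5],0],[4,[0,0,0.5],0],[4,[0,0,0.5],0],[4,[0,0,0.4],0],[4,[0,0,0.3],0],[4,[0,0,0.2],0],[4,[0,0,0],0],[4,[0,0,0],0],[4,[0,0,0],0]]'
```

```text
time_s: 14.3
position: [0.4814, -0.1556, 0.0819]
orientation: [-0.0, 0.463, 0.886, -0.0]
contact_force: [0.3, 0.5, -4.4]
grip_width: 0.113
grasp_force: 59.5
time_s: 15.3
position: [0.4814, -0.1555, 0.0792]
orientation: [0.0, 0.463, 0.886, 0.0]
contact_force: [1.2, -0.0, -3.6]
grip_width: 0.115
grasp_force: 59.5
```

```bash
python3 -m inch '[[4,[0,0,0.3],0],[4,[0,0,0.3],0],[4,[0,0,0.2],0],[4,[0,0,0.2],0],[4,[0,0,0.2],0],[4,[0,0,0.2],0],[4,[0,0,0.1],0],[4,[0,0,0],0],[4,[0,0,0],0],[4,[0,0,0],0]]'
```

```text
time_s: 16.3
position: [0.4814, -0.1555, 0.0777]
orientation: [0.0, 0.463, 0.886, 0.0]
contact_force: [-0.5, 0.1, -4.7]
grip_width: 0.114
grasp_force: 59.5
```

```bash
python3 -m inch '[[4,[0,0,0.2],0],[4,[0,0,0.2],0],[4,[0,0,0.2],0],[4,[0,0,0.2],0],[4,[0,0,0.1],0],[4,[0,0,0.1],0],[4,[0,0,0],0],[4,[0,0,0],0],[4,[0,0,0],0],[4,[0,0,0],0]]'
```

```text
time_s: 17.3
position: [0.4814, -0.1555, 0.0768]
orientation: [0.0, 0.463, 0.886, 0.0]
contact_force: [-1.3, 0.8, 2.5]
grip_width: 0.116
grasp_force: 60.5
```

It's seated. I'll open gently, then retract.

```bash
python3 -m inch '[[10,[0,0,0],0],[11,[0,0,0],0],[12,[0,0,0],0],[14,[0,0,0],0],[17,[0,0,0],0],[22,[0,0,0],0],[28,[0,0,0],0],[35,[0,0,0],0],[40,[0,0,0],0],[40,[0,0,0],0]]' 20
python3 -m inch '[[40,[0,0,-2],0],[40,[0,0,-4],0],[40,[0,0,-8],0],[40,[0,0,-12],0],[40,[0,0,-15],0],[40,[0,0,-15],0],[40,[0,0,-15],0],[40,[0,0,-15],0],[40,[0,0,-10],0],[40,[0,0,-4],0]]'
python3 - <<'E'
from h import *
w,_=bot.get_image("wrist");cv2.imwrite("pics/w4.png",w);w,_=bot.get_image("scene");cv2.imwrite("pics/s4.png",w)
E
```

```text
time_s: 18.3
position: [0.4814, -0.1555, 0.0767]
orientation: [0.0, 0.463, 0.886, 0.0]
contact_force: [0.4, 0.3, -0.2]
grip_width: 0.469
grasp_force: 0.0
time_s: 19.3
position: [0.482, -0.1557, 0.1783]
orientation: [0.001, 0.463, 0.886, 0.0]
contact_force: [1.0, 0.3, -0.1]
grip_width: 0.472
grasp_force: 0.0
```

View pics/w4.png

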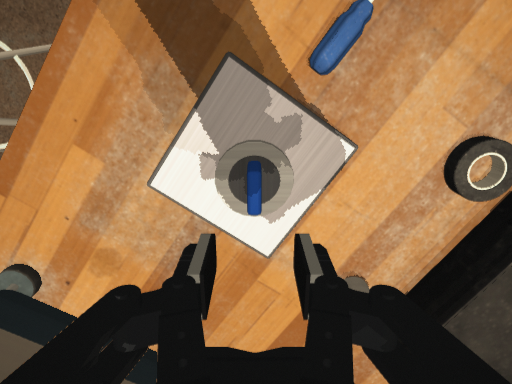

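View pics/s4.png

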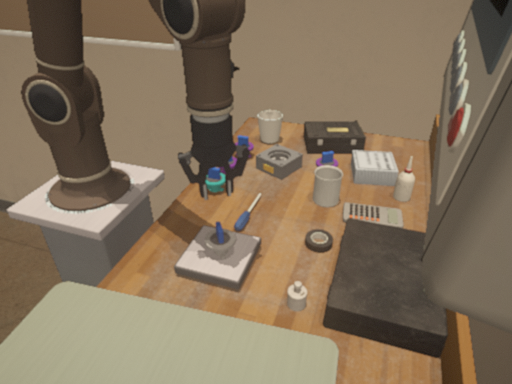

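The wrist view shows the master at (254,185), upright and centred on the plate. In the scene view it stands at (220,243), nothing else has moved, and the gripper is clear.

```bash
python3 -c "
from workcell import bot
print(bot.job_done())"
```

```text
the job is handed in; nothing more can be done
None
```

The master came free about 0.5 rad clockwise from its start, was lifted straight out, and now stands upright near the centre of the surface plate; the other things look unmoved, and the job is handed in after about 19 s of robot time.

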